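# Latch the lid rack down on the cedar shelf

## Robot

A 6-joint arm with a two-finger parallel gripper is mounted at the origin on the work surface. World frame = base frame: x ahead of the robot, y to its left, z up, the work surface at z = 0. Lengths are in m, angles in degrees, forces in N, time in s.
With the tool pointing down it reaches from about 0.325 to 0.9 m from the base axis. Payload 6.1 kg.
Tool frame: the origin (TCP) lies at the centre of the arm's flange, where the gripper is bolted on; the fingertips stand 173 mm ahead of it and the grasp point (between the pads) lies 155 mm ahead of it; z points along the fingers, y is the direction in which the jaws open and shut (so a half turn about z gives the same grasp; the last joint's range is limited). The gripper opens to 85 mm and grips with 20 to 120 N. Pads are 22 mm wide; open, the fingers measure 114 mm over their backs; the gripper's body (76 mm by 85 mm) begins 54 mm behind the grasp point. The pads swing forward as they close: fully open they stand 13 mm farther back than shut.
Start: joints at [68.807, 12.628, 87.462, -0, 79.91, -7.225], TCP at [0.151, 0.607, 0.405] pointing down, gripper open.
Joint ranges: [-170.65, 170.65], [-52.31, 119.04], [5.05, 147.46], [-71.25, 251.25], [11.57, 151.72], [-153.62, 153.62]. Speed limits (degrees/s): [147.25, 147.25, 172.46, 180, 180, 180].

## Interface

Orientations are given as [roll, pitch, yaw] about the fixed x, y, z axes, in that order (R = Rz(yaw) Ry(pitch) Rx(roll)).
In Python, from bench import env, ik, sense, imaging gives the robot as it stands. Calls block until the motion is done:
- env.reach(position, orientation): joint-space move of the TCP to a pose.
- env.move_linear(position, orientation=None, feed=0.15): straight line of the TCP; orientation=None keeps the orientation; feed is the mean speed in m/s.
- env.movej(angles): joint-space move.
- env.open_gripper() and env.gripper_close(grip_force=None): open the fingers fully, or close them until they stop; grip_force is the grip in N (None keeps the last).
- env.sleep(seconds).
- ik(position, orientation): joint angles nearest the present ones, or None.
- sense(): the state.
- imaging.snapshot(name): name is "scene" or "side" or "wrist"; returns a dict with "pixels" (480x640x3 uint8, blue, green, red), "intrinsics" (3x3 intrinsics, pixels), "R" (3x3) and "t" (3): a world point X has camera coordinates R X + t. Camera axes: x right, y down, z forward; pixel columns grow to the right and rows downward; lengths in m; the calibration is good to about 2 mm. A picture is of the moment at which its call begins. There is no depth.
A pose or a line that the arm cannot do raises env.MotionError and nothing moves.
- env.job_done(): hands the job in, once; it reports no verdict.
The state is a dict: "t": time; "q": joint angles; "joint_vel": joint speeds; "joint_efforts": joint torques, N m; "eef_pos": TCP position; "ee_rot": TCP orientation; "ft_force": force on the tool from outside, world axes, zero at the start; "torque": the same for the moment, N m; "width": finger opening in m.
Only numpy, scipy, OpenCV 4.12 (cv2) and the standard library are available. Lean on these libraries where they do the work, as an engineer would, in place of code of your own. Each camera call takes 0.05 s, during which the arm holds its last target.

## Task

Lock down the steel rack that holds the three round ceramic lids: swing the upright black knob of its latch handle counterclockwise (seen from above), up over the cam and on until the handle has dropped fully home in the low notch, then let go. Leave the same latch on the jar caddy as it is, and do not knock the amber jar over.

Things in the scene. Friction and masses are not known exactly. Their poses are not given: they have to be found in the camera images.
- lid_rack: Heavy steel base plate (3.3 kg, 150 x 300 x 6 mm) with a wire rack of three white round lids on edge (up to 156 mm high). Origin: on the upright axis of its latch post, at shelf level; z up, y along the plate's long side towards the lids (at y 58 to 190 mm; plate y -100 to 200). The latch's knob circles the origin at 90 mm: open x -58, y -69 mm, via x 0, y -90, to the notch at x 58, y -69.
- rack_knob (a point): Point on the axis of the upright black knob (round, 24 mm) on the end of the lid rack's latch bar; 22 mm below the knob's top, 38 above the bar. Starts 0 to 7 degrees past open; notch 73 to 84 degrees from open, then a stop. Height over shelf: open 120 mm, hump (46 to 60 degrees) 128, notch 110: the handle rises and sinks by itself as it is turned; 2 to 5 N sideways moves it.
- caddy_knob (a point): The same point on the knob of the identical latch of the caddy (same base plate, carrying a low open steel tray with the jar instead of lids). To be left alone.
- jar: Amber glass jar with a steel twist cap, 68 mm in diameter, 110 mm high, standing loose in the caddy's tray. Origin: centre of its underside, z up. To be left standing.
Things that resemble listed ones, but are neither listed nor needed, are in the scene too. Leave any green or turquoise look-alike of the jar alone.

How it is judged:
By the outcome, as a careful person would: the job done as asked, in the order asked, and still so for the second after the job is handed in, with the robot touching nothing.
It also fails if it takes over 35 s, if anything falls off the work surface, if the arm or the gripper's body presses on something with over 40 N, if the wrist force passes 120 N, or if a joint passes its speed limit or range.

## Working session

There is one attempt and no reset: what is moved stays moved. The work goes in short steps, each a Python script; the robot and the scene stay as the last script left them, time stands still between calls to the robot, and variables do not carry over. Pictures are saved under pics/ and viewed, and the job is handed in when it is done.

```bash
mkdir -p pics; ls; python3 - <<'E'
from bench import env, ik, sense, imaging
import cv2
s=sense();print(s['t'],s['eef_pos'],s['ee_rot'],s['width'])
for n in("scene","side","wrist"):
    d=imaging.snapshot(n);cv2.imwrite(f"pics/{n}0.png",d["pixels"]);print(n,d["intrinsics"].tolist(),(-d["R"].T@d["t"]).round(3),d["R"].round(3).tolist())
E
```

```text
pics
0.0 [0.15077279 0.60625056 0.40358639] [-1.79887400e+02 -1.48286610e-02  1.66031613e+02] 0.08535040536018106
scene [[436.6994448404384, 0.0, 321.16921593130576], [0.0, 436.6994448404384, 238.85553252620412], [0.0, 0.0, 1.0]] [0.998 0.688 0.707] [[-0.836, 0.548, 0.001], [0.331, 0.505, -0.797], [-0.437, -0.666, -0.604]]
side [[586.4963388360334, 0.0, 312.90328727220066], [0.0, 586.4963388360334, 236.20176360605365], [0.0, 0.0, 1.0]] [ 0.068 -0.805  0.897] [[0.855, -0.519, -0.016], [-0.345, -0.546, -0.764], [0.388, 0.658, -0.645]]
wrist [[366.8029020773537, 0.0, 322.789432161742], [0.0, 366.8029020773537, 237.49017906092587], [0.0, 0.0, 1.0]] [0.075 0.624 0.374] [[0.241, 0.97, 0.0], [0.924, -0.23, 0.305], [0.296, -0.074, -0.952]]
```

View pics/scene0.png

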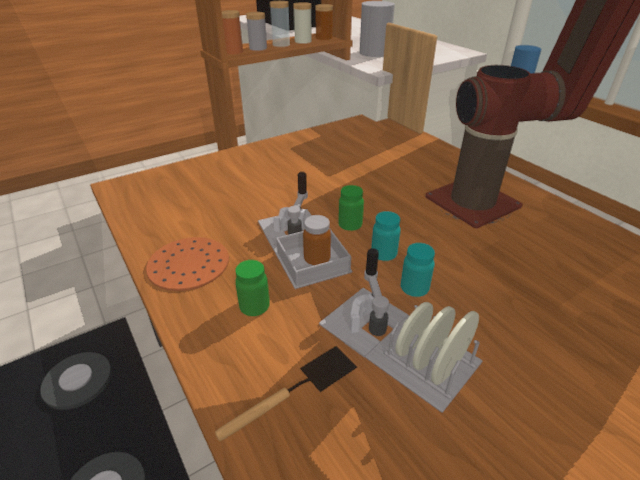

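View pics/side0.png

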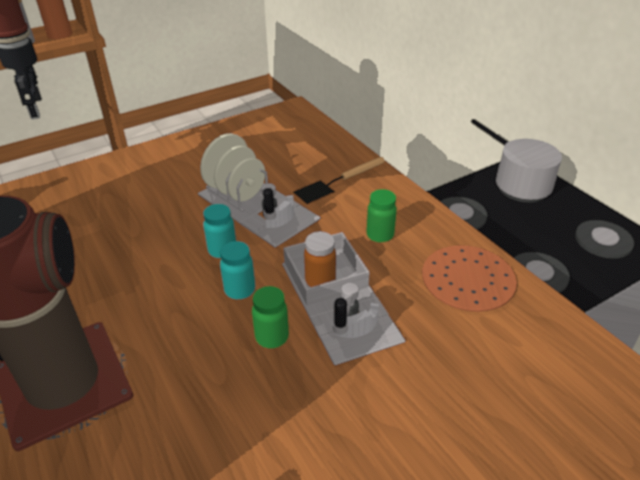

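View pics/wrist0.png

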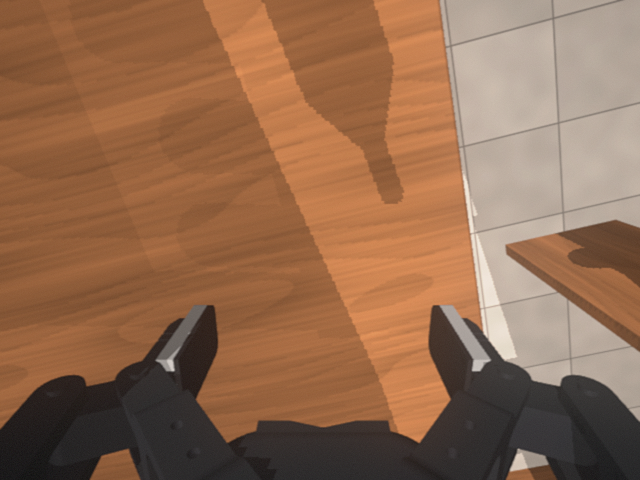

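The scene view shows the lid rack with its plate around (400,345) and its knob at (372,262). The side view has the rack near (260,190) with its knob at (268,200). The caddy and amber jar are the other unit. I'll zoom in for exact pixels.

```bash
python3 - <<'E'
import cv2
a=cv2.imread("pics/scene0.png")[235:415,310:490];b=cv2.imread("pics/side0.png")[120:260,180:340]
cv2.imwrite("pics/a.png",cv2.resize(a,None,fx=3.3,fy=3.3,interpolation=cv2.INTER_CUBIC))
cv2.imwrite("pics/b.png",cv2.resize(b,None,fx=4,fy=4,interpolation=cv2.INTER_CUBIC))
E
```

```text
(no output)
```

View pics/a.png

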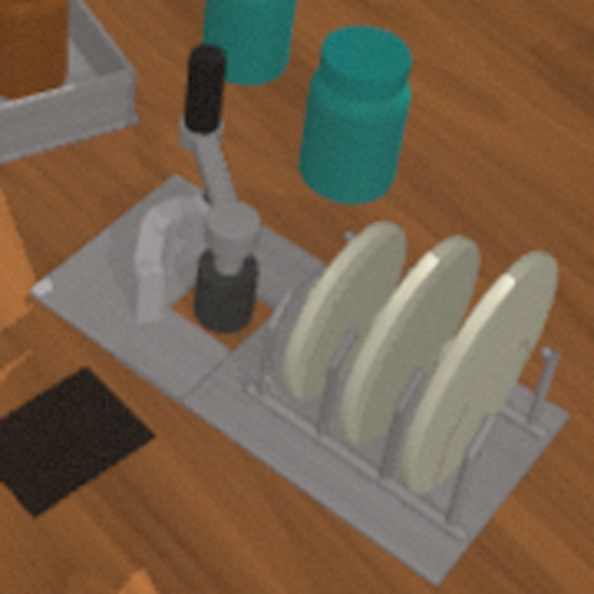

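View pics/b.png

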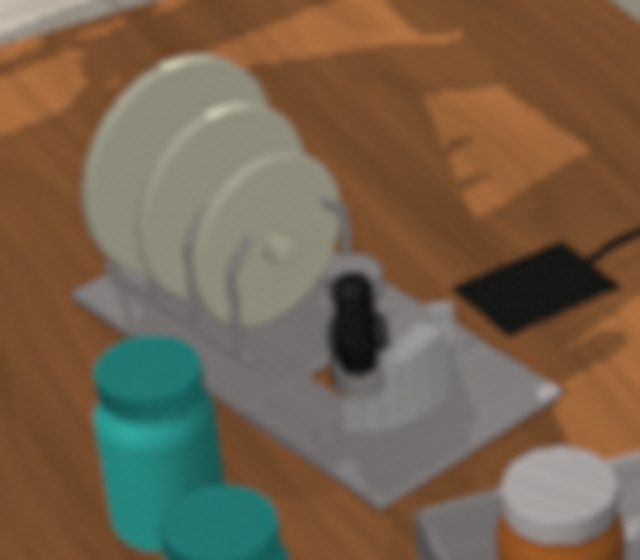

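```bash
cat > h.py <<'E'
import numpy as np
from bench import env, ik, sense, imaging
def ray(d,u,v):
    c=-d["R"].T@d["t"]; r=d["R"].T@np.linalg.inv(d["intrinsics"])@np.array([u,v,1.]); return c,r/np.linalg.norm(r)
def onz(d,u,v,z):
    c,r=ray(d,u,v); return c+r*(z-c[2])/r[2]
def tri(d1,p1,d2,p2):
    c1,r1=ray(d1,*p1);c2,r2=ray(d2,*p2)
    s=np.linalg.lstsq(np.c_[r1,-r2],c2-c1,rcond=None)[0]
    a=c1+s[0]*r1;b=c2+s[1]*r2;return (a+b)/2,np.linalg.norm(a-b)
E
python3 - <<'E'
from h import *
np.set_printoptions(precision=4,suppress=True)
S=imaging.snapshot("scene");D=imaging.snapshot("side")
A=lambda u,v:(309.65+(u+.5)/3.3,234.65+(v+.5)/3.3)
B=lambda u,v:(179.5+(u+.5)/4,119.5+(v+.5)/4)
for n,p in dict(L=(32,293),T=(177,176),R=(568,412),Bt=(440,582)).items(): print(n,onz(S,*A(*p),.006))
for n,p in dict(L_=(558,390),T_=(383,505),Bt_far=(73,293)).items(): print(n,onz(D,*B(*p),.006))
print("knob top",tri(S,A(207,54),D,B(353,283)))
print("knob bot",tri(S,A(203,125),D,B(359,362)))
for z in(.142,.12): print(z, onz(S,*A(207,54),z),onz(D,*B(353,283),z))
print("hub top",tri(S,A(236,222),D,B(352,268)))
# other objects: base pts
for n,p in dict(teal1=(417,290),teal2=(386,255),greenA=(351,225)).items(): print(n,onz(S,*p,0))
for n,p in dict(jar=(320,240)).items(): print(n,onz(D,*p,.115))
for n,p in dict(teal_far=(218,212),teal2=(236,250)).items(): print(n,onz(D,*p,.11))
E
```

```text
L [0.6561 0.161  0.006 ]
T [0.512  0.1261 0.006 ]
R [0.4419 0.412  0.006 ]
Bt [0.5854 0.4486 0.006 ]
L_ [0.6531 0.1577 0.006 ]
T_ [0.5114 0.1207 0.006 ]
Bt_far [0.4408 0.4123 0.006 ]
knob top (array([0.5202, 0.1554, 0.1391]), np.float64(0.0006740906054826185))
knob bot (array([0.521 , 0.1582, 0.0819]), np.float64(1.4061893623816338e-05))
0.142 [0.523  0.1579 0.142 ] [0.5183 0.152  0.142 ]
0.12 [0.5045 0.1373 0.12  ] [0.5314 0.1798 0.12  ]
hub top (array([0.5601, 0.2396, 0.0836]), np.float64(0.0007861188690541057))
teal1 [0.4075 0.1944 0.    ]
teal2 [0.3847 0.0559 0.    ]
greenA [ 0.3808 -0.1001  0.    ]
jar [ 0.5433 -0.0253  0.115 ]
teal_far [0.4068 0.1796 0.11  ]
teal2 [0.3858 0.0442 0.11  ]
```

Frame: origin ≈ (0.560, 0.239), yaw ≈ 13.5°. It agrees with the triangulated hub (0.560, 0.240) and with the knob at (0.521, 0.157), about 1° past open. Next: hover over the knob and check the wrist view.

```bash
cat >> h.py <<'E'
O=np.array([.5600,.2390]); YAW=13.5; RAD=.090
def pose(th,z,rad=RAD):  # th: deg past open ; z height of knob point
    phi=YAW+230+th   # open at atan2(-69,-58)=230 deg
    p=O+rad*np.array([np.cos(np.radians(phi)),np.sin(np.radians(phi))])
    return [p[0],p[1],z+.155],[180,0,phi-180]
E
python3 - <<'E'
from h import *
import cv2
for th in(1,40,80): print(pose(th,.12), ik(*pose(th,.12)))
env.reach(*pose(1,.235))
s=sense();print(s['t'],s['eef_pos'],s['ee_rot'],s['ft_force'])
d=imaging.snapshot("wrist");im=d["pixels"].copy()
for z,c in((.142,(0,0,255)),(.082,(255,0,0))):
    P,_=pose(1,.1);X=d["R"]@np.array([P[0],P[1],z])+d["t"];p=d["intrinsics"]@X;p=p[:2]/p[2];print(p)
    cv2.drawMarker(im,tuple(int(v) for v in p),c,0,12,1)
cv2.imwrite("pics/w1.png",im)
E
```

```text
([np.float64(0.5212540012872535), np.float64(0.15776732440851254), 0.275], [180, 0, 64.5]) [ 8.54126876e+00  9.27761788e+00  1.06068196e+02 -2.54444375e-14
  6.46541863e+01  3.40412688e+01]
([np.float64(0.5810100827470316), np.float64(0.1514867071642091), 0.275], [180, 0, 103.5]) [ 7.09147151e+00  1.63893768e+01  9.75909774e+01 -2.54444375e-14
  6.60196458e+01 -6.40852849e+00]
([np.float64(0.6323471174555496), np.float64(0.1854659491923793), 0.275], [180, 0, 143.5]) [  9.49606086  23.69892719  88.15251449   0.          68.14855832
 -44.00393914]
2.3417 [0.52106959 0.15857099 0.39006106] [-1.79992060e+02 -1.63722950e-02  6.45863514e+01] [-0.16705084 -0.18859812 -0.31292888]
[323.05257449 249.40602305]
[323.01197831 223.95216596]
```

View pics/w1.png

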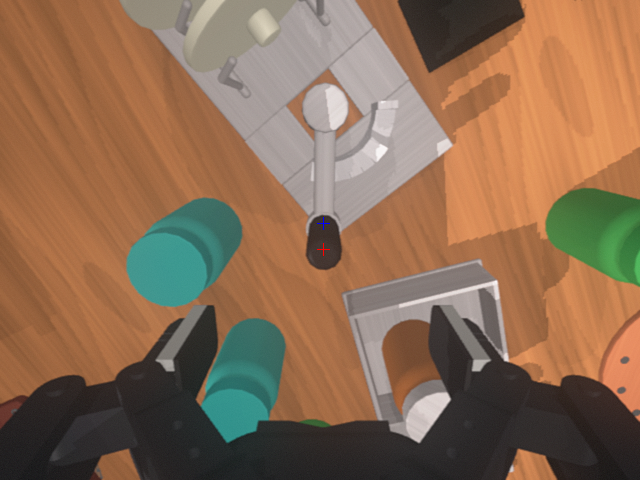

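The wrist view shows the knob top at about (323,255), within a few px of my projection (323,249). Both neighbouring jars stand clear of the fingers. Descending and gripping lightly.

```bash
python3 - <<'E'
from h import *
p,o=pose(1,.120,.091)
env.move_linear(p,o,feed=.12)
s=sense();print(s['t'],s['eef_pos'],s['ft_force'],s['width'])
env.gripper_close(grip_force=20)
s=sense();print(s['t'],s['eef_pos'],s['ft_force'],s['torque'],s['width'])
import cv2
cv2.imwrite("pics/s2.png",imaging.snapshot("scene")["pixels"])
E
```

```text
3.5 [0.52130609 0.15697736 0.27591138] [ 0.65523254 -0.36753935  0.87052145] 0.08544431393530434
4.0833 [0.52093576 0.15685793 0.27525792] [-0.13278021  0.26106072  2.12547522] [0.03156866 0.06152998 0.10611591] 0.023306525556686893
```

View pics/s2.png

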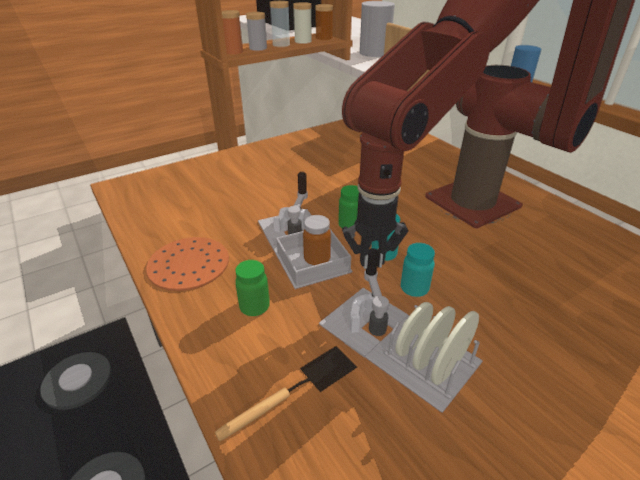

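The fingers stopped at 23 mm on the 24 mm knob with low forces. Now swing along the arc in small steps with force monitoring, trimming z and radius by force.

```bash
cat >> h.py <<'E'
def step(th,z,rad,feed=.08):
    p,o=pose(th,z,rad); env.move_linear(p,o,feed=feed)
    s=sense();f=s['ft_force'];ph=np.radians(YAW+230+th)
    fr=f[0]*np.cos(ph)+f[1]*np.sin(ph);ft=-f[0]*np.sin(ph)+f[1]*np.cos(ph)
    print(f"th{th:.0f} t{s['t']:.2f} z{z:.4f} r{rad:.4f} Fr{fr:.1f} Ft{ft:.1f} Fz{f[2]:.1f} w{s['width']:.4f}")
    return fr,ft,f[2]
E
python3 - <<'E'
from h import *
zo=0;rad=.091
for th in range(6,61,6):
    z=np.interp(th,[0,10,46,60],[.120,.120,.128,.128])+zo
    fr,ft,fz=step(th,z,rad)
    zo+=np.clip(fz*.00015,-.0015,.0015); rad+=np.clip(fr*.0001,-.001,.001)
    if max(abs(fr),abs(ft),abs(fz))>40: print("STOP");break
E
```

```text
th6 t4.38 z0.1200 r0.0910 Fr0.8 Ft0.5 Fz3.7 w0.0238
th12 t4.65 z0.1210 r0.0911 Fr-1.1 Ft-0.1 Fz0.1 w0.0234
th18 t4.92 z0.1223 r0.0910 Fr-0.3 Ft-2.4 Fz1.8 w0.0233
th24 t5.18 z0.1240 r0.0909 Fr-0.8 Ft-2.1 Fz0.7 w0.0231
th30 t5.45 z0.1254 r0.0909 Fr1.1 Ft-1.7 Fz-0.7 w0.0236
th36 t5.72 z0.1266 r0.0910 Fr1.5 Ft-2.2 Fz-0.8 w0.0238
th42 t5.98 z0.1278 r0.0911 Fr-0.4 Ft-2.5 Fz-0.6 w0.0231
th48 t6.25 z0.1286 r0.0911 Fr-0.4 Ft-2.9 Fz-1.8 w0.0233
th54 t6.52 z0.1284 r0.0910 Fr-2.6 Ft-1.2 Fz-0.5 w0.0233
th60 t6.78 z0.1283 r0.0908 Fr-1.1 Ft-1.4 Fz-0.8 w0.0232
```

Smooth so far and on top of the hump. Now down into the notch.

```bash
python3 - <<'E'
from h import *
import cv2
zo=0;rad=.091
for th in (63,66,69,72,75,78,80):
    z=np.interp(th,[60,74],[.128,.110])+zo
    fr,ft,fz=step(th,z,rad,feed=.06)
    rad+=np.clip(fr*.0001,-.001,.001)
    if max(abs(fr),abs(ft))>25 or abs(fz)>40: print("STOP");break
for n in("scene","side"): cv2.imwrite(f"pics/{n}3.png",imaging.snapshot(n)["pixels"])
a=cv2.imread("pics/scene3.png")[180:420,280:500];b=cv2.imread("pics/side3.png")[100:280,180:380]
cv2.imwrite("pics/c3.png",np.hstack([cv2.resize(a,(400,436)),cv2.resize(b,(400,436))]))
E
```

```text
th63 t7.04 z0.1241 r0.0910 Fr-3.8 Ft3.6 Fz0.2 w0.0230
th66 t7.29 z0.1203 r0.0906 Fr0.0 Ft4.7 Fz-6.3 w0.0231
th69 t7.54 z0.1164 r0.0906 Fr-0.7 Ft1.7 Fz-5.0 w0.0235
th72 t7.79 z0.1126 r0.0906 Fr-0.8 Ft1.8 Fz-5.3 w0.0240
th75 t8.04 z0.1100 r0.0905 Fr-2.2 Ft0.2 Fz-2.6 w0.0234
th78 t8.29 z0.1100 r0.0902 Fr-2.0 Ft-0.2 Fz-1.5 w0.0233
th80 t8.54 z0.1100 r0.0900 Fr-1.9 Ft1.2 Fz-0.1 w0.0232
```

View pics/c3.png

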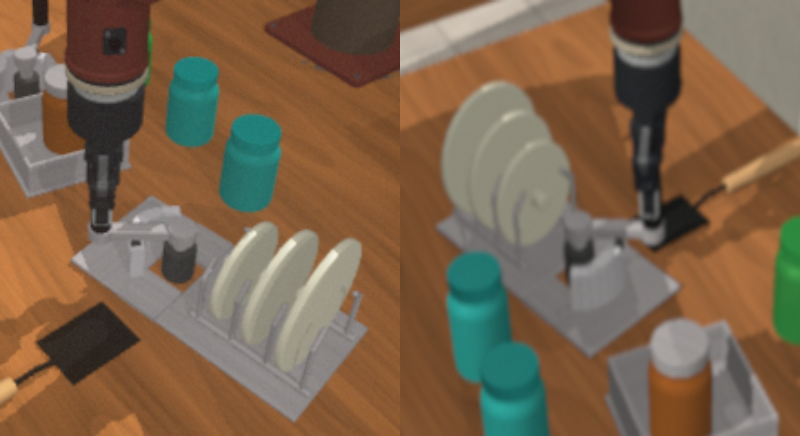

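The bar lies over the notch end and forces are near zero. Let go, back off straight up, and measure the knob height from both views.

```bash
python3 - <<'E'
from h import *
import cv2
env.open_gripper()
s=sense();print(s['t'],s['ft_force'],s['width'])
p=s['eef_pos'];env.move_linear([p[0],p[1],.42],None,feed=.12)
env.reach([.35,.45,.45],[180,0,143])
s=sense();print(s['t'],s['ft_force'])
for n in("scene","side"): cv2.imwrite(f"pics/{n}4.png",imaging.snapshot(n)["pixels"])
a=cv2.imread("pics/scene4.png")[235:415,310:490];b=cv2.imread("pics/side4.png")[120:260,180:340]
cv2.imwrite("pics/a4.png",cv2.resize(a,None,fx=3.3,fy=3.3,interpolation=cv2.INTER_CUBIC))
cv2.imwrite("pics/b4.png",cv2.resize(b,None,fx=4,fy=4,interpolation=cv2.INTER_CUBIC))
E
```

```text
9.2667 [0.09773913 0.08853687 0.43214429] 0.08529283523099333
12.15 [ 1.15945591 -0.7654675  -0.02831817]
```

View pics/a4.png

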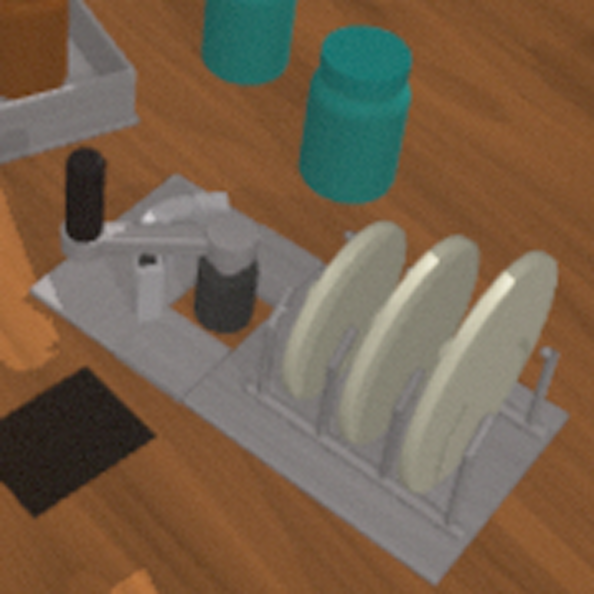

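View pics/b4.png

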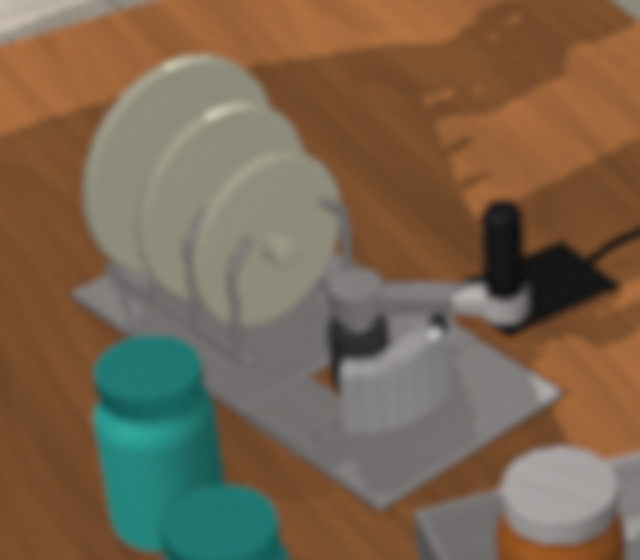

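View pics/scene4.png

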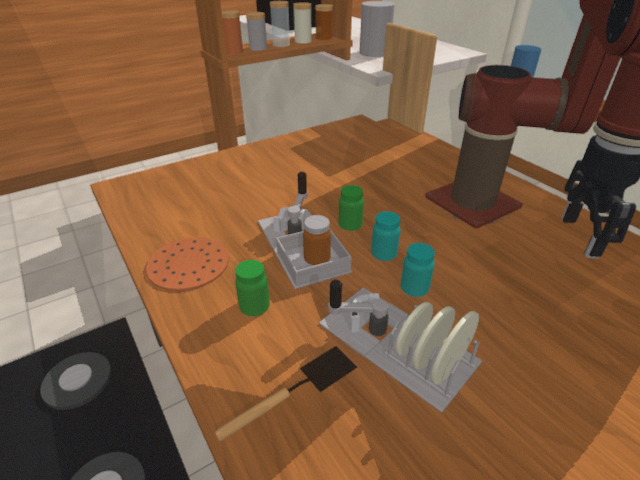

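The knob now stands at scene crop (86,158) and side crop (503,212). The amber jar is upright and the caddy latch hasn't moved. Triangulating the height and angle.

```bash
python3 - <<'E'
from h import *
S=imaging.snapshot("scene");D=imaging.snapshot("side")
A=lambda u,v:(309.65+(u+.5)/3.3,234.65+(v+.5)/3.3)
B=lambda u,v:(179.5+(u+.5)/4,119.5+(v+.5)/4)
for n,a,b in(("top",(86,158),(503,213)),("bot",(83,236),(504,290)),("hub",(233,222),(354,277))):
    X,e=tri(S,A(*a),D,B(*b));r=X[:2]-O;print(n,X.round(4),e.round(4),np.hypot(*r).round(4),(np.degrees(np.arctan2(r[1],r[0]))-YAW-230)%360)
E
```

```text
top [0.6325 0.1832 0.1289] 0.0 0.0915 78.93706520791773
bot [0.6354 0.188  0.0697] 0.0018 0.0911 82.42199849045056
hub [0.559  0.2357 0.0798] 0.0006 0.0034 9.896923134371605
```

The knob top dropped from 0.139 to 0.129 m, which matches the 120 to 110 mm change from open to notch. The angle is about 79–82°, inside the 73–84° notch.

```bash
python3 - <<'E'
from h import *
env.job_done(); print(sense()['t'])
E
```

```text
the job is handed in; nothing more can be done
the job is handed in; nothing more can be done
```

The lid rack is locked. I gripped its latch knob at 20 N and swung it counterclockwise about 80° over the cam and into the low notch. Then I let go, moved the arm clear and handed the job in at about 12 s of the 35 s allowed.

- **Latch position:** with the arm clear, the knob measured about 79–82° from open (notch 73–84°). Its top was 10 mm lower than at the start, which matches the drop from open to notch.
- **Forces:** I saw at most about 6 N between moves during the swing, and about 0.4 N just after letting go.
- **Rest of the scene:** the last picture shows the amber jar upright and the caddy latch and the green and turquoise look-alike jars where they were. I judged this by eye.
- **Small disagreements:** the knob's absolute height read about 3 mm low both before and after, so I relied on the change in height. The angle read 3.5° apart at the knob's top and base, about what my pixel picks and the camera calibration allow.

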